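Press a filter cartridge's end plug home with the bench-mounted bar clamp

ROBOT

A 6-joint arm with a two-finger parallel gripper is mounted at the origin on the work surface. World frame = base frame: x ahead of the robot, y to its left, z up, the work surface at z = 0. Lengths are in mm, angles in rad, forces in N, time in s.
With the tool pointing down it reaches from about 275 to 825 mm from the base axis. Payload 5.2 kg.
Tool frame: the origin (TCP) lies at the very end of the fingers, on their centre line; the grasp point (between the pads) lies 19 mm behind it; z points along the fingers, y is the direction in which the jaws open and shut (so a half turn about z gives the same grasp; the last joint's range is limited). The gripper opens to 93 mm and grips with 3 to 60 N. Pads are 15 mm wide; open, the fingers measure 128 mm over their backs; the gripper's body (75 mm by 188 mm) begins 65 mm behind the grasp point.
Start: joints at [1.053, 0.259, 1.535, -0, 1.348, -0.203], TCP at [170.272, 522.984, 218.653] pointing down, gripper open.
Joint ranges: [-3.14, 3.14], [-0.91, 2.08], [0.19, 2.58], [-1.22, 4.36], [0.22, 2.71], [-3.12, 3.12]. Speed limits (rad/s): [2.57, 2.57, 3.14, 3.14, 3.14, 3.14].

INTERFACE

Orientations are given as [roll, pitch, yaw] about the fixed x, y, z axes, in that order (R = Rz(yaw) Ry(pitch) Rx(roll)).
In Python, from bench import robot gives the robot as it stands. The module is installed in compiled form; this text tells all that it offers. Calls block until the motion is done:
- robot.move_ptp(position, orientation): joint-space move of the TCP to a pose.
- robot.move_linear(position, ori=None, speed=150, f_stop=None): straight line of the TCP; ori=None keeps the orientation; speed is the mean speed in mm/s. With f_stop (N) it stops when the force on the tool has changed by that much, and returns True; else False.
- robot.move_j(angles): joint-space move.
- robot.move_gripper(opening): opening from 0.0 (shut) to 1.0 (fully open); the grip force is fixed at half the most; returns when the fingers have stopped.
- robot.sleep(seconds).
- robot.inverse_kinematics(position, orientation): joint angles nearest the present ones, or None.
- robot.get_image(name): name is "side" or "top" or "wrist"; returns a dict with "img" (420x560x3 uint8, blue, green, red), "fovy" (degrees; the focal length in pixels is half the picture's height over the tangent of half this angle, whatever the lens; pixels are square), "cx", "cy" (the principal point, pixels), "k1" (the pictures are not rectified: a ray, as slopes to the right and down, at radius r is drawn at 1 + k1 r^2 times it, then the intrinsics apply), "eye" and "orientation" of the camera in the world. Camera axes: x right, y down, z forward; pixel columns grow to the right and rows downward; lengths in mm; the calibration is good to about 2 mm. A picture is of the moment at which its call begins. There is no depth.
A pose or a line that the arm cannot do raises robot.MotionError and nothing moves.
- robot.hand_in(): hands the job in, once; it reports no verdict.
Readings, each from a call of its own:
- robot.current_t(): time.
- robot.current_qpos(): joint angles.
- robot.current_joint_vel(): joint speeds.
- robot.current_joint_efforts(): joint torques, N m.
- robot.current_tcp_pos(): TCP position.
- robot.current_eef_rot(): TCP orientation.
- robot.current_contact_force(): force on the tool from outside, world axes, zero at the start.
- robot.current_ft_torque(): the same for the moment, N m.
- robot.current_gripper_width(): opening from 0.0 (shut) to 1.0 (fully open).
Only numpy, scipy, OpenCV 4.12 (cv2) and the standard library are available. Lean on these libraries where they do the work, as an engineer would, in place of code of your own. Each camera call takes 0.05 s, during which the arm holds its last target. There are 200 camera calls.

TASK

Close the filter cartridge that lies in the bar clamp's cradle: squeeze the clamp's trigger stroke by stroke until the jaws hold the cartridge and its end plug is pressed fully home, and squeeze up until the clamp bears on it with about 20 N; the plastic cracks above 30 N. Then press the release tab and draw the sliding head back until its pad stands at least 20 mm off the plug, leave the closed cartridge lying in the cradle, and do not disturb the other things on the bench.

Things in the scene. Friction and masses are not known exactly. Their poses are not given: they have to be found in the camera images.
- clamp: a one-hand bar clamp lying on its side, bolted to a plywood board (400 x 150 x 12 mm). Fixed. Origin on the bench under the bar; x along the bar to the fixed jaw, y to the jaws' side (handle and trigger on the -y side), z up. Steel bar 18 mm wide, 8 mm thick, at y = 0. All clamp parts have mid-height z = 50 mm. Fixed jaw's rubber face at x = 124 mm, y = 47 mm.
- head (a joint): sliding head (black housing 75 x 62 x 32 mm, moving jaw, handle) along the bar, m: 0 fully back, grows towards the fixed jaw, to 0.110. Its origin is at clamp x = -100 mm + this, the pad's face at -45 mm + this. A full squeeze of the trigger walks it 10 to 12 mm on; a brake then holds it (giving back about 1 mm under load); it can always be pushed on with 3 to 6 N.
- handle_grip (a point): middle of the handle's gripping length: clamp y = -80 mm, z = 50 mm, 33.5 mm behind the head's origin. The handle is a black bar along y, 23 mm thick in x, 26 mm high, from the housing to y = -124 mm (ending in a butt 30 mm thick). Axes as the clamp's.
- trigger_grip (a point): middle of the grey trigger's gripping length, 45 mm ahead (+x) of handle_grip at rest. A lever 10 mm thick, 22 mm high, from the housing to clamp y = -100 mm, with a 6 mm forward lip at its end. Over handle and trigger it measures 61 mm at rest, 38 mm fully squeezed: squeeze along clamp x from above, one finger behind the handle, one in front of the trigger.
- trigger (a joint): trigger angle, rad: 0 at rest, 0.21 fully squeezed (23 mm at the grip point, lever arm 112 mm; first 2 mm slack). Sprung: 2.7 N at rest to 4.6 N squeezed. Let it fully out before the next stroke. With both grips at their points, squeezing with S newtons presses the pad with about 1.9 S - 14 newtons. When it bottoms, a harder squeeze adds nothing.
- tab_tip (a point): front (+x) face of the release tab's grey end: clamp y = -43 mm, z = 50 mm, 38.5 mm ahead of the head's origin. A steel lever beside the housing, 20 mm ahead of the trigger; grey end 18 mm long in y (-34 to -52 mm), 8 mm thick, 24 mm high. Pushed towards the handle (-x) with 3 to 8 N it frees the brake; pushing on the same way slides the head back.
- release (a joint): release tab angle, rad: 0 or slightly below (to -0.1 under load) at rest, 0.2 fully pressed (14 mm at the tip); the head slides freely above about 0.05. Springs back when let go.
- pad: the moving jaw's rubber pad, 10 x 36 x 32 mm, faces the plug. It is springy, about 1 mm for 8 N, up to 6 mm. Origin in the middle of its face.
- pad_face (a point): middle of the pad's face, x axis along the bar towards the plug.
- cartridge: white filter cartridge, a tube of 44 mm diameter and 80 mm length (160 g), loose in the V cradle between the jaws, its axis along the bar. Origin at the tube's middle on its axis, x towards the fixed jaw; the mouth with the plug is at -40 mm. When it lies against the fixed jaw its origin is at the point cradle.
- plug (a joint): how far the grey end plug (45 mm diameter, outside part 12 mm thick) still stands out of the tube, m: 0 is fully home, its flange against the tube. It moves in at about 8 N and stays where it is left.
- plug_face (a point): middle of the plug's outer face, on which the pad presses.
- cradle (a point): point on the cartridge's axis over the V cradle, 40 mm from the fixed jaw's face (clamp x = 84 mm, y = 47 mm, z = 50 mm).
- microplate: clear 96-well plate, 127 x 85 x 14 mm, bystander beside it. Origin under its middle.
- tube: 50 ml tube with an orange cap, 35 mm wide, 111 mm tall, standing, bystander behind the clamp. Origin under its middle.
- tube_rack: blue rack with three capped tubes, 75 x 110 x 102 mm, bystander at the side. Origin under its middle.
- pipette: multichannel pipette lying on the bench, 256 x 90 x 28 mm, bystander at the side. Origin under its middle part.
Things that resemble listed ones, but are neither listed nor needed, are in the scene too. What is shaped like the cartridge but red or yellow is not meant.

How it is judged:
By the outcome, as a careful person would: the job done as asked, in the order asked, and still so for the second after the job is handed in, with the robot touching nothing.
It also fails if it takes over 64 s, if anything falls off the work surface, if the arm or the gripper's body presses on something with over 40 N, if the wrist force passes 120 N, or if a joint passes its speed limit or range.

## Working session

There is one attempt and no reset: what is moved stays moved. The work goes in short steps, each a Python script; the robot and the scene stay as the last script left them, time stands still between calls to the robot, and variables do not carry over. Pictures are saved under pics/ and viewed, about 8 in all and at most 12, crops included, and the job is handed in when it is done.

```bash
mkdir -p pics; cat > h.py <<'E'
import numpy as np, cv2
from scipy.spatial.transform import Rotation as Rn
from bench import robot
def cam(n,fn=None):
    d=robot.get_image(n)
    if fn: cv2.imwrite('pics/'+fn,d['img'])
    return d
def K(d):
    f=210/np.tan(np.radians(d['fovy'])/2)
    return f
def R(d):
    o=np.array(d['orientation'],float)
    return o if o.shape==(3,3) else Rn.from_euler('xyz',o).as_matrix()
def ray(d,u,v):
    f=K(d); p=np.array([(u-d['cx'])/f,(v-d['cy'])/f]); q=p.copy()
    for _ in range(30): q=p/(1+d['k1']*(q@q))
    r=R(d)@np.array([q[0],q[1],1]); return np.array(d['eye'],float),r
def onz(d,u,v,z):
    e,r=ray(d,u,v); return e+r*(z-e[2])/r[2]
def proj(d,P):
    c=R(d).T@(np.asarray(P,float)-np.array(d['eye'],float)); q=c[:2]/c[2]
    q=q*(1+d['k1']*(q@q)); f=K(d); return q*f+[d['cx'],d['cy']]
E
python3 - <<'E'
from h import *
import pickle
for n in ['top','side']:
    d=cam(n,n+'0.png'); pickle.dump(d,open(n+'0.pkl','wb'))
    print(n,d['eye'],d['orientation'],d['fovy'],d['cx'],d['cy'],d['k1'])
E
```

```text
top [ 408.00238096   23.04493832 1718.88330469] [-3.05467688 -0.00883223 -1.56029729] 42.71098728381347 286.5502185145707 208.1738086477663 -0.1672878381657896
side [  43.95228008 -610.1999712   914.35396034] [-2.37820647 -0.00258634 -0.7019751 ] 53.52839948608627 277.1131994510895 206.02511921161638 0.018543808088816737
```

View pics/top0.png

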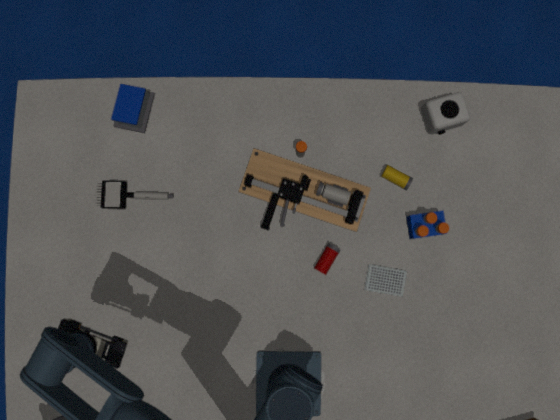

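View pics/side0.png

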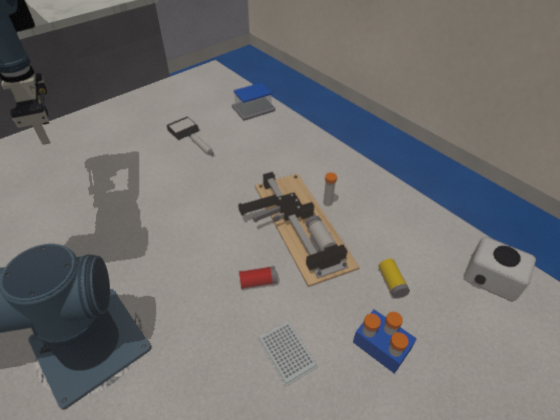

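The top view shows the clamp board at about (305,190), with the fixed jaw on the right at (355,207), the head at (290,188) and the handle at (268,212). The side view agrees. I'll go above it for a close look.

```bash
python3 - <<'E'
from h import *
import pickle
d=pickle.load(open('top0.pkl','rb'))
for n,u,v,z in [('barL',248,180,54),('barR',355,207,54),('handleend',266,228,63),('houseC',290,190,66),('tubecap',301,147,111)]:
    print(n,onz(d,u,v,z).round(1))
a=onz(d,248,180,54);b=onz(d,355,207,54)
yaw=np.arctan2(*(b-a)[[1,0]]); print('yaw',yaw)
# gripper jaw axis (tool y) along clamp x
c=onz(d,285,200,60)
q=robot.current_qpos(); print(robot.current_eef_rot())
for s in (np.pi/2,-np.pi/2):
    print(robot.inverse_kinematics([c[0],c[1],330],[np.pi,0,yaw+s]))
p0=[c[0],c[1],330]
o=[np.pi,0,yaw+np.pi/2]
j=robot.inverse_kinematics(p0,o)
robot.move_ptp(p0,o)
w=cam('wrist','w1.png'); pickle.dump(w,open('w1.pkl','wb'))
print(w['eye'],w['orientation'],w['fovy'],robot.current_t())
E
```

```text
barL [640.3 131.4  54. ]
barR [ 559.3 -204.    54. ]
handleend [490.3  72.7  63. ]
houseC [ 6.088e+02 -1.000e-01  6.600e+01]
tubecap [735.6 -31.7 111. ]
yaw -1.807837093704266
[-3.13999023e+00 -3.47652949e-04  2.82679404e+00]
[-1.66857798e-01  2.63905739e-01  1.26133302e+00 -4.44089210e-16
  1.61635390e+00  1.64097930e+00]
[-0.1668578   0.26390574  1.26133302  0.          1.6163539  -1.50061336]
[647.72569923  -1.33565732 495.68061792] [ 2.87782335e+00 -3.60912086e-04 -1.80546772e+00] 59.38477461183018 2.5
```

View pics/w1.png

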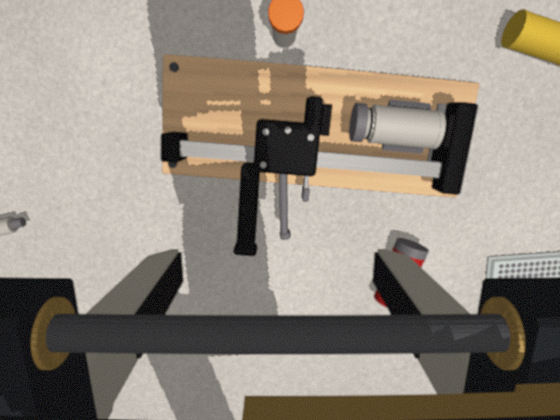

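```bash
python3 - <<'E'
from h import *
import pickle
w=pickle.load(open('w1.pkl','rb')); im=w['img']
hsv=cv2.cvtColor(im,cv2.COLOR_BGR2HSV)
pts=[]
for u in list(range(195,250,5))+list(range(325,432,5)):
    v0=148+(u-182)*21/258
    rng=np.arange(int(v0)-14,int(v0)+15)
    m=(hsv[rng,u,1]<70)&(hsv[rng,u,2]>90)
    if 6<=m.sum()<=22: pts.append((u,rng[m].mean(),m.sum()))
pts=np.array(pts); print(len(pts),pts[::4].round(1).tolist())
P=np.array([onz(w,u,v,54)[:2] for u,v,_ in pts])
l=cv2.fitLine(P.astype(np.float32),cv2.DIST_HUBER,0,.01,.01).ravel()
ex=l[:2]*(1 if l[1]<0 else -1); yaw=np.arctan2(ex[1],ex[0]); ey=np.array([-ex[1],ex[0]])
print('yaw',yaw,'pt',l[2:], 'resid',((P-l[2:])@ey).std())
# handle dark blob rows
g=im.max(2)
for v in range(190,245,10):
    r=g[v,225:300].astype(int); print(v,r[::1].tolist() if v in(200,230) else '')
# cap of origin: fixed jaw
row=g[130,420:500]; print(row.tolist())
big=cv2.resize(im[85:265,150:490],None,fx=2.3,fy=2.3,interpolation=cv2.INTER_CUBIC); cv2.imwrite('pics/w1c.png',big)
E
```

```text
33 [[195.0, 148.5, 16.0], [215.0, 150.5, 16.0], [235.0, 152.0, 17.0], [330.0, 160.0, 17.0], [350.0, 161.5, 16.0], [370.0, 163.0, 17.0], [390.0, 164.2, 18.0], [410.0, 165.6, 17.0], [430.0, 168.2, 18.0]]
yaw -1.8859701 pt [588.4288  -26.75345] resid 0.4541945944755815
190 
200 [135, 133, 134, 127, 134, 134, 134, 134, 130, 129, 128, 127, 124, 101, 60, 24, 24, 25, 24, 21, 28, 17, 16, 6, 22, 21, 21, 17, 22, 14, 13, 21, 64, 113, 159, 196, 202, 205, 203, 199, 201, 206, 201, 193, 193, 196, 199, 200, 186, 158, 128, 125, 127, 123, 105, 101, 111, 119, 122, 129, 123, 108, 144, 189, 209, 206, 206, 198, 198, 204, 209, 205, 205, 205, 209]
210 
220 
230 [133, 132, 131, 125, 128, 130, 131, 133, 134, 138, 137, 126, 77, 28, 16, 17, 9, 10, 16, 19, 22, 23, 21, 18, 24, 20, 14, 23, 23, 18, 57, 101, 124, 140, 141, 140, 128, 128, 147, 179, 202, 203, 199, 206, 210, 206, 208, 205, 203, 202, 210, 210, 208, 212, 182, 134, 94, 112, 123, 129, 129, 116, 94, 79, 125, 181, 210, 211, 214, 207, 214, 212, 213, 210, 201]
240 
[213, 210, 210, 208, 211, 210, 209, 207, 208, 212, 211, 204, 209, 207, 208, 210, 208, 209, 207, 203, 206, 208, 206, 205, 178, 115, 38, 18, 27, 38, 37, 27, 26, 14, 20, 27, 27, 33, 32, 28, 26, 25, 28, 35, 31, 29, 30, 28, 29, 28, 25, 31, 75, 137, 188, 201, 199, 201, 196, 203, 202, 206, 205, 205, 203, 203, 199, 204, 206, 206, 205, 205, 205, 202, 205, 202, 204, 203, 203, 202]
```

View pics/w1c.png

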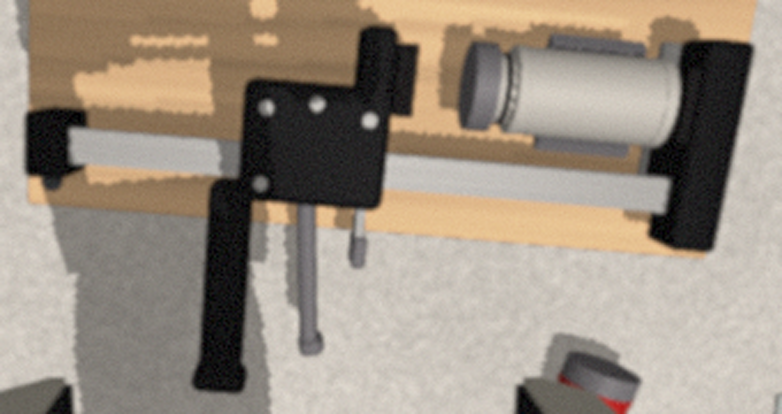

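The crop shows the handle at (225,290), the trigger at (308,280), the tab end at (358,250), the pad face at x≈415, the plug face at ≈462 and the jaw on the right at ≈683. The plug stands a few mm proud. I'll compute positions and go down over the handle and trigger.

```bash
python3 - <<'E'
from h import *
import pickle
w=pickle.load(open('w1.pkl','rb'))
yaw=-1.886; ex=np.array([np.cos(yaw),np.sin(yaw)]); ey=np.array([-ex[1],ex[0]]); b=np.array([588.43,-26.75])
def c(n,u,v,z,cr=True):
    if cr: u=150+(u+.5)/2.3-.5; v=85+(v+.5)/2.3-.5
    p=onz(w,u,v,z)[:2]-b; print(n,(p@ex).round(1),(p@ey).round(1))
c('handleL r200',238.7,200,63,0); c('handleL r230',236.8,230,63,0)
c('handleR200 z37',257,200,37,0);c('handleR200 z63',257,200,63,0)
c('butt end',220,390,63); c('trig tip',310,350,61);c('trigL',301,280,61);c('trigR',316,280,61)
c('tab front',367,250,62);c('tab end',358,266,62)
for z in(34,66): c('jaw left z%d'%z,445.,130,z,0)
c('pad face',416,80,66);c('pad face',414,80,34);c('plug face top',464,85,50);c('houseL',244,150,66);c('houseR',386,150,66)
c('screw',266,107,66);c('house far',300,82,66);c('house near',310,205,66)
E
```

```text
handleL r200 -80.9 -56.1
handleL r230 -81.2 -94.2
handleR200 z37 -59.9 -60.5
handleR200 z63 -58.9 -54.3
butt end -68.9 -125.4
trig tip -21.7 -99.1
trigL -29.8 -60.6
trigR -21.9 -59.9
tab front 3.2 -41.4
tab end -0.6 -50.3
jaw left z34 165.9 46.4
jaw left z66 151.4 46.6
pad face 18.2 46.7
pad face 21.7 46.5
plug face top 45.4 46.3
houseL -64.1 5.6
houseR 7.1 11.4
screw -54.6 27.7
house far -38.8 41.1
house near -28.6 -19.5
```

```bash
cat >> h.py <<'E'
yaw=-1.886; ex=np.array([np.cos(yaw),np.sin(yaw)]); ey=np.array([-ex[1],ex[0]]); B=np.array([588.43,-26.75])
ORI=[np.pi,0,yaw+np.pi/2]
def W(x,y,z): p=B+x*ex+y*ey; return [p[0],p[1],z]
def st():
    p=np.array(robot.current_tcp_pos()); g=robot.current_gripper_width()*93; q=p[:2]-B; f=np.array(robot.current_contact_force())
    c=q@ex
    return dict(t=round(robot.current_t(),2),c=round(c,2),g=round(g,2),handle=round(c-g/2+11.5,2),fx=round(f[:2]@ex,1),fy=round(f[:2]@ey,1),fz=round(f[2],1))
E
python3 - <<'E'
from h import *
robot.move_ptp(W(-50.5,-80,110),ORI)
robot.move_gripper(0.82)
robot.move_linear(W(-50.5,-80,31),f_stop=8); print(st())
w=cam('wrist','w2.png')
robot.move_gripper(0.40); print(st())
w=cam('wrist','w3.png')
robot.move_gripper(0.82); print(st())
a=cv2.imread('pics/w2.png');b=cv2.imread('pics/w3.png')
cv2.imwrite('pics/w23.png',cv2.resize(np.vstack([a[:300],b[:300]]),None,fx=1,fy=1))
E
```

```text
{'t': 4.61, 'c': np.float64(-50.59), 'g': 76.53, 'handle': np.float64(-77.36), 'fx': np.float64(0.1), 'fy': np.float64(0.9), 'fz': np.float64(0.3)}
{'t': 5.42, 'c': np.float64(-49.49), 'g': 38.17, 'handle': np.float64(-57.07), 'fx': np.float64(3.4), 'fy': np.float64(0.2), 'fz': np.float64(6.4)}
{'t': 6.26, 'c': np.float64(-50.63), 'g': 76.34, 'handle': np.float64(-77.3), 'fx': np.float64(2.1), 'fy': np.float64(1.0), 'fz': np.float64(1.0)}
```

View pics/w23.png

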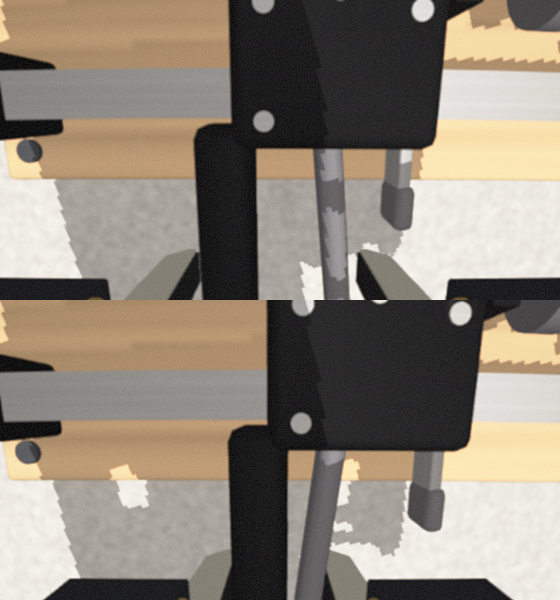

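The top half shows the rest state and the bottom half the full squeeze. The head walked about 12 mm (left housing edge from 232 to 268 px) and the fingers sit well on handle and trigger. Now stroke 2, then a look from above at the pad, plug, tube and jaw.

```bash
python3 - <<'E'
from h import *
import pickle
robot.move_linear(W(-38.3,-80,31)); 
robot.move_gripper(0.40); print(st())
robot.move_gripper(0.82); print(st())
robot.move_linear(W(-38.3,-80,120))
# camera over the cartridge: eye offset about +85 in ey
robot.move_ptp(W(95,-40,150),ORI)
w=cam('wrist','w4.png'); pickle.dump(w,open('w4.pkl','wb'))
print(w['eye'],(np.array(w['eye'][:2])-B)@ex,(np.array(w['eye'][:2])-B)@ey,robot.current_t())
E
```

```text
{'t': 7.27, 'c': np.float64(-37.18), 'g': 38.6, 'handle': np.float64(-44.98), 'fx': np.float64(6.4), 'fy': np.float64(-0.4), 'fz': np.float64(-1.4)}
{'t': 8.06, 'c': np.float64(-38.39), 'g': 76.06, 'handle': np.float64(-64.92), 'fx': np.float64(2.8), 'fy': np.float64(-1.1), 'fz': np.float64(-1.4)}
[ 588.69397074 -127.50382082  314.49802828] 95.7081747149385 31.485669501074316 9.475
```

View pics/w4.png

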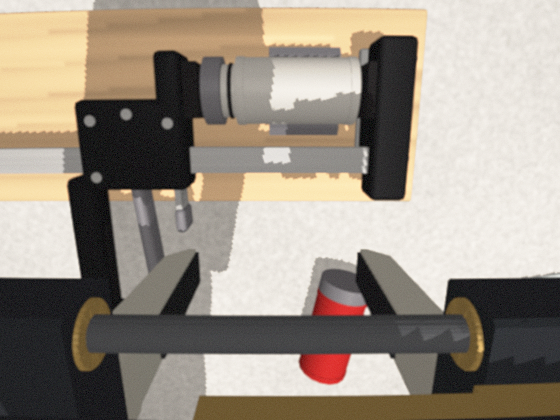

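The pad (200 px) almost touches the plug face (201). The flange ends at 224, the tube mouth is at about 234 and the tube's far end at about 360, close to the jaw. I'll measure these along the cartridge's far side line (z=50).

```bash
python3 - <<'E'
from h import *
import pickle
w=pickle.load(open('w4.pkl','rb'))
def c(n,u,v,z):
    p=onz(w,u,v,z)[:2]-B; print(n,z,(p@ex).round(1),(p@ey).round(1))
for u in (201,224,234,360): c('u%d crown'%u,u,85,72); 
c('plug corner',203,60,50);c('flange corner',222,60,50);c('tube mouth corner',236,61,50);c('tube far corner',358,58,50)
c('near far',357,120,50); c('near mouth',237,122,50);c('plugnear',202,121,50)
c('jaw left top',369,100,66);c('jaw left bot',362,100,34);c('jawtop',372,40,66)
c('cradle L',270,46,30);c('cradle R',339,48,30)
g=cv2.cvtColor(w['img'],cv2.COLOR_BGR2GRAY)
for v in (80,95,108): print(v,g[v,185:245].tolist(),g[v,350:378].tolist())
cv2.imwrite('pics/w4c.png',cv2.resize(w['img'][30:150,150:390],None,fx=3.3,fy=3.3,interpolation=cv2.INTER_CUBIC))
E
```

```text
u201 crown 72 47.6 48.5
u224 crown 72 62.1 48.4
u234 crown 72 68.4 48.4
u360 crown 72 147.5 48.5
plug corner 50 45.4 66.2
flange corner 50 58.3 66.1
tube mouth corner 50 67.7 65.4
tube far corner 50 150.0 67.4
near far 50 151.3 26.6
near mouth 50 67.3 25.2
plugnear 50 42.8 26.0
jaw left top 66 155.1 39.6
jaw left bot 34 157.6 40.6
jawtop 66 155.0 76.0
cradle L 30 90.3 78.1
cradle R 30 140.0 76.9
80 [26, 32, 32, 36, 35, 29, 30, 35, 21, 29, 24, 21, 20, 30, 67, 88, 108, 103, 102, 102, 103, 102, 100, 105, 109, 105, 103, 105, 106, 104, 102, 103, 100, 95, 109, 136, 157, 160, 161, 161, 148, 116, 66, 32, 43, 90, 140, 155, 159, 159, 161, 164, 168, 162, 163, 162, 163, 160, 159, 160] [228, 222, 224, 232, 234, 232, 235, 232, 232, 232, 201, 134, 65, 23, 21, 13, 29, 26, 32, 43, 44, 43, 47, 45, 41, 40, 36, 21]
95 [30, 20, 29, 27, 23, 25, 30, 29, 31, 27, 27, 30, 24, 25, 46, 75, 93, 101, 98, 98, 103, 101, 97, 101, 101, 97, 95, 96, 100, 96, 97, 101, 100, 92, 101, 125, 148, 157, 161, 161, 150, 119, 78, 38, 25, 68, 117, 146, 158, 156, 153, 153, 157, 155, 157, 156, 157, 156, 153, 157] [154, 148, 156, 156, 160, 157, 160, 162, 159, 144, 111, 64, 19, 20, 27, 26, 22, 31, 31, 29, 22, 30, 32, 34, 33, 32, 24, 23]
108 [20, 28, 31, 28, 31, 24, 23, 28, 22, 31, 22, 29, 22, 26, 22, 32, 54, 78, 91, 97, 96, 87, 89, 90, 89, 94, 85, 90, 94, 91, 87, 95, 92, 95, 88, 87, 107, 132, 142, 141, 148, 140, 118, 85, 41, 24, 61, 106, 133, 139, 139, 145, 148, 145, 147, 153, 149, 147, 144, 145] [143, 147, 147, 151, 146, 149, 150, 143, 120, 77, 31, 18, 15, 25, 22, 25, 22, 30, 28, 19, 32, 28, 34, 33, 30, 28, 26, 29]
```

View pics/w4c.png

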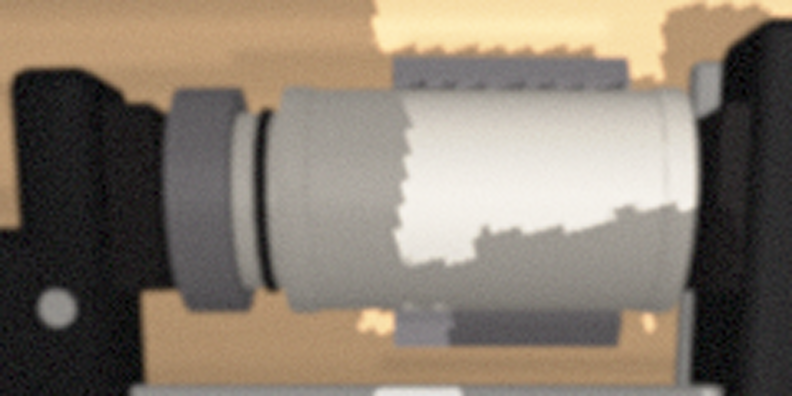

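Pad and plug are about to touch. The plug stands out about 6 mm, the tube is within a few mm of the jaw, and about 13–15 mm of head travel remains to closed contact. Stroke 3 will be stepped with logging.

```bash
python3 - <<'E'
from h import *
import pickle
robot.move_ptp(W(-26.3,-80,110),ORI)
robot.move_linear(W(-26.3,-80,31),f_stop=8); print(st())
for g in (60,56,52,48,45):
    robot.move_gripper(g/93); print(st())
robot.move_gripper(0.82); print(st())
robot.move_linear(W(-26.3,-80,110))
robot.move_ptp(W(95,-40,150),ORI)
w=cam('wrist','w5.png'); pickle.dump(w,open('w5.pkl','wb')); print(robot.current_t())
cv2.imwrite('pics/w5c.png',cv2.resize(w['img'][30:190,70:420],None,fx=2.2,fy=2.2,interpolation=cv2.INTER_CUBIC))
E
```

```text
{'t': 10.75, 'c': np.float64(-25.77), 'g': 76.61, 'handle': np.float64(-52.58), 'fx': np.float64(-0.0), 'fy': np.float64(-0.7), 'fz': np.float64(-0.6)}
{'t': 11.27, 'c': np.float64(-26.7), 'g': 60.39, 'handle': np.float64(-45.39), 'fx': np.float64(-0.9), 'fy': np.float64(-0.2), 'fz': np.float64(4.3)}
{'t': 11.6, 'c': np.float64(-26.99), 'g': 56.41, 'handle': np.float64(-43.69), 'fx': np.float64(-2.6), 'fy': np.float64(-0.2), 'fz': np.float64(6.7)}
{'t': 11.93, 'c': np.float64(-26.98), 'g': 52.7, 'handle': np.float64(-41.83), 'fx': np.float64(-2.4), 'fy': np.float64(-0.1), 'fz': np.float64(6.1)}
{'t': 12.27, 'c': np.float64(-26.68), 'g': 48.16, 'handle': np.float64(-39.26), 'fx': np.float64(-1.2), 'fy': np.float64(-1.1), 'fz': np.float64(5.9)}
{'t': 12.57, 'c': np.float64(-26.31), 'g': 45.53, 'handle': np.float64(-37.58), 'fx': np.float64(0.4), 'fy': np.float64(-0.5), 'fz': np.float64(6.4)}
{'t': 13.28, 'c': np.float64(-26.42), 'g': 76.03, 'handle': np.float64(-52.93), 'fx': np.float64(1.1), 'fy': np.float64(2.1), 'fz': np.float64(-0.0)}
14.6
```

View pics/w5c.png

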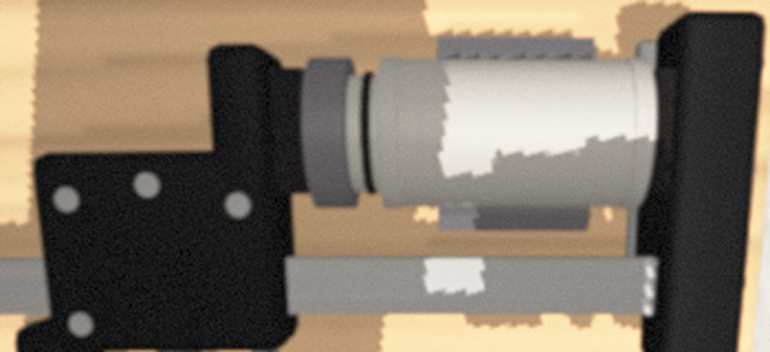

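The cartridge and plug slid forward together by about 4.4 mm (flange 200→207 px, far end 361→368) and the plug still stands out about 6 mm. Next is a partial stroke 4, stopping about where the plug should come home.

```bash
python3 - <<'E'
from h import *
import pickle
robot.move_ptp(W(-18.6,-80,110),ORI)
robot.move_linear(W(-18.6,-80,31),f_stop=8); print(st())
for g in (60,57,54,51,49,47.5):
    robot.move_gripper(g/93); print(st())
    if st()['handle']>-31.5: break
robot.move_gripper(0.82); print(st())
robot.move_linear(W(-18.6,-80,110))
robot.move_ptp(W(95,-40,150),ORI)
w=cam('wrist','w6.png'); pickle.dump(w,open('w6.pkl','wb')); print(robot.current_t())
def cr(n):
    i=pickle.load(open(n,'rb'))['img']; return cv2.resize(i[35:130,140:390],None,fx=3,fy=3,interpolation=cv2.INTER_CUBIC)
cv2.imwrite('pics/w56.png',np.vstack([cr('w5.pkl'),cr('w6.pkl')]))
for n in('w5.pkl','w6.pkl'):
    i=pickle.load(open(n,'rb'));g=cv2.cvtColor(i['img'],cv2.COLOR_BGR2GRAY)[74:90].mean(0).astype(int)
    print(g[200:255].tolist(),g[355:385].tolist())
E
```

```text
{'t': 15.85, 'c': np.float64(-18.1), 'g': 76.3, 'handle': np.float64(-44.75), 'fx': np.float64(1.0), 'fy': np.float64(-0.6), 'fz': np.float64(0.5)}
{'t': 16.37, 'c': np.float64(-19.2), 'g': 60.28, 'handle': np.float64(-37.84), 'fx': np.float64(-2.6), 'fy': np.float64(0.1), 'fz': np.float64(6.2)}
{'t': 16.68, 'c': np.float64(-19.59), 'g': 57.31, 'handle': np.float64(-36.75), 'fx': np.float64(-4.1), 'fy': np.float64(-0.4), 'fz': np.float64(5.8)}
{'t': 16.98, 'c': np.float64(-20.08), 'g': 54.54, 'handle': np.float64(-35.84), 'fx': np.float64(-6.6), 'fy': np.float64(-0.4), 'fz': np.float64(5.8)}
{'t': 17.28, 'c': np.float64(-19.96), 'g': 51.61, 'handle': np.float64(-34.27), 'fx': np.float64(-6.4), 'fy': np.float64(-1.0), 'fz': np.float64(6.2)}
{'t': 17.56, 'c': np.float64(-19.79), 'g': 49.4, 'handle': np.float64(-32.99), 'fx': np.float64(-5.0), 'fy': np.float64(0.3), 'fz': np.float64(5.4)}
{'t': 17.82, 'c': np.float64(-19.63), 'g': 47.85, 'handle': np.float64(-32.06), 'fx': np.float64(-4.6), 'fy': np.float64(-1.1), 'fz': np.float64(6.4)}
{'t': 18.48, 'c': np.float64(-18.72), 'g': 76.15, 
[... 202 characters left out ...]
04, 104, 104, 104, 104, 99, 107, 135, 157, 162, 162, 164, 153, 119, 70, 31, 36, 84, 135, 157, 161, 160, 160, 163, 163, 162, 163, 163, 162, 160, 159, 161, 164, 163, 164] [232, 232, 230, 224, 225, 230, 233, 233, 232, 231, 232, 231, 213, 153, 83, 43, 40, 41, 39, 42, 37, 30, 23, 25, 31, 33, 38, 42, 43, 46]
[24, 27, 28, 29, 27, 27, 30, 27, 27, 28, 28, 25, 41, 67, 92, 101, 105, 104, 104, 104, 104, 104, 104, 104, 104, 104, 105, 104, 105, 105, 104, 103, 102, 118, 145, 161, 163, 162, 160, 142, 102, 100, 138, 160, 163, 163, 164, 163, 164, 162, 159, 160, 163, 164, 164] [232, 233, 231, 228, 223, 225, 231, 233, 233, 231, 231, 231, 228, 199, 135, 68, 39, 38, 41, 39, 35, 25, 23, 28, 30, 37, 40, 42, 45, 47]
```

View pics/w56.png

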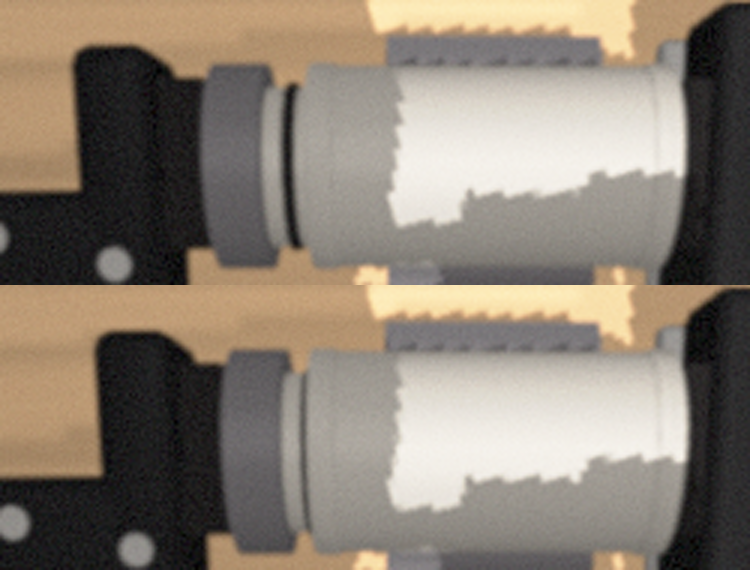

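Bottom (now) against top (before): the flange's inner edge moved 227→233 px while the tube's silhouette stayed at about 243. So the tube is against the jaw and about 6 mm of plug remains. The light and dark bands are the plug's neck and O-ring. I'll squeeze in fine steps and watch for the knee where the plug bottoms.

```bash
python3 - <<'E'
from h import *
robot.move_ptp(W(-13.3,-80,110),ORI)
robot.move_linear(W(-13.3,-80,31),f_stop=8)
for g in (60,57,54.5,52.5,51,50,49,48,47,46):
    robot.move_gripper(g/93); s=st(); print(g,*[float(v) for v in s.values()])
    if s['handle']>-27.4 or s['fx']<-11: break
E
```

```text
60 21.53 -14.1 60.18 -32.69 -3.7 0.9 6.3
57 21.83 -14.94 57.45 -32.17 -8.5 -1.0 6.0
54.5 22.12 -14.93 54.71 -30.78 -8.4 -0.7 5.3
52.5 22.4 -14.81 52.84 -29.73 -7.0 -1.6 5.9
51 22.66 -14.72 51.25 -28.84 -6.7 -1.2 6.2
50 22.88 -14.65 50.52 -28.41 -7.5 -0.6 6.2
49 23.12 -14.55 49.22 -27.66 -6.2 -1.0 6.3
48 23.35 -14.45 48.65 -27.28 -5.6 -0.4 5.9
```

```bash
python3 - <<'E'
from h import *
c0=-99
for g in np.arange(47.2,42,-0.7):
    robot.move_gripper(g/93); s=st(); print(round(g,1),*[float(v) for v in s.values()])
    c0=max(c0,s['c'])
    if s['c']<c0-0.2 or s['handle']>-24.6: break
E
```

```text
47.2 23.57 -14.36 48.34 -27.03 -5.0 -1.1 6.0
46.5 23.78 -14.33 47.08 -26.37 -4.6 -1.0 6.2
45.8 24.0 -14.39 46.57 -26.18 -6.1 -2.2 5.5
45.1 24.22 -14.43 45.91 -25.89 -6.5 -1.1 5.5
44.4 24.43 -14.53 44.76 -25.41 -6.7 -0.8 6.0
43.7 24.65 -14.6 44.94 -25.57 -5.4 -1.6 6.5
```

The knee shows at handle ≈ −26.4, where the centre's drift reverses: the plug is home and the pad is loaded by about 8 N. About 1.6 mm more head travel gives roughly 20 N, so I'll continue in small steps, averaging the readings.

```bash
python3 - <<'E'
from h import *
def av():
    L=[]
    for _ in range(8):
        robot.sleep(0.03); s=st(); L.append([s['c'],s['g'],s['handle'],s['fx']])
    return np.mean(L,0).round(2)
print(av())
for g in np.arange(43,38,-0.7):
    robot.move_gripper(g/93); a=av(); print(round(g,1),a,st()['t'])
    if a[2]>-24.75 or a[0]<-15.4: break
E
```

```text
[-14.59  44.51 -25.35  -6.28]
43.0 [-14.66  43.84 -25.08  -6.75] 25.4
42.3 [-14.72  43.29 -24.87  -6.92] 25.88
41.6 [-14.77  42.65 -24.59  -7.11] 26.37
```

Geometric estimate is now about 22 N. I'll let the trigger out, then check the held load independently: push the open rear finger gently against the handle (stop at 22 N, which is pad load plus 3–6 N drag) and see where the head yields.

```bash
python3 - <<'E'
from h import *
import pickle
robot.move_gripper(0.82); print(st())
f0=st()['fx']
robot.move_linear(W(-1,-80,31),speed=60,f_stop=10); s=st(); print({k:float(v) for k,v in s.items()})
for lim in (12,6,5):
    r=robot.move_linear(W(8,-80,31),speed=12,f_stop=lim); s=st(); print(lim,r,{k:float(v) for k,v in s.items()})
    if s['fx']<-19 or not r: break
robot.move_linear(W(-2,-80,31)); robot.move_linear(W(-2,-80,110))
robot.move_ptp(W(95,-40,150),ORI)
w=cam('wrist','w7.png'); pickle.dump(w,open('w7.pkl','wb')); print(robot.current_t())
cv2.imwrite('pics/w7c.png',cv2.resize(w['img'][35:200,90:390],None,fx=2.5,fy=2.5,interpolation=cv2.INTER_CUBIC))
E
```

```text
{'t': 27.11, 'c': np.float64(-13.38), 'g': 76.05, 'handle': np.float64(-39.91), 'fx': np.float64(1.2), 'fy': np.float64(1.5), 'fz': np.float64(-0.1)}
{'t': 27.47, 'c': -0.61, 'g': 76.56, 'handle': -27.38, 'fx': -0.5, 'fy': -0.5, 'fz': 0.2}
12 True {'t': 27.92, 'c': 0.74, 'g': 76.5, 'handle': -26.01, 'fx': -3.4, 'fy': 0.2, 'fz': 3.0}
6 True {'t': 28.18, 'c': 0.6, 'g': 76.65, 'handle': -26.22, 'fx': -2.9, 'fy': 0.1, 'fz': 1.5}
5 True {'t': 28.44, 'c': 0.52, 'g': 76.4, 'handle': -26.18, 'fx': -0.6, 'fy': 0.7, 'fz': 1.5}
29.9417
```

View pics/w7c.png

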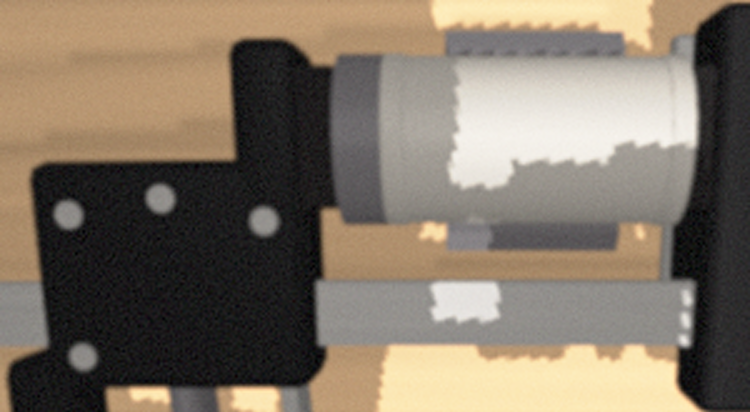

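The plug is fully home: the flange edge at (380,140) meets the tube with no gap. The stop-and-back-off push reads too coarsely, so I'll repeat it as small position steps with static force readings to calibrate the pad load.

```bash
python3 - <<'E'
from h import *
def av():
    L=[]
    for _ in range(5):
        robot.sleep(0.02); s=st(); L.append([s['c'],s['g'],s['handle'],s['fx']])
    return np.mean(L,0).round(2)
robot.move_ptp(W(-2,-80,110),ORI)
robot.move_linear(W(-2,-80,31),speed=200,f_stop=8)
for x in np.arange(0,8,0.5):
    robot.move_linear(W(x,-80,31),speed=30); a=av(); print(round(x,2),a)
    if a[3]<-21.5: break
print(robot.current_t())
E
```

```text
0.0 [ 4.000e-02  7.621e+01 -2.656e+01  2.000e-02]
0.5 [ 4.500e-01  7.620e+01 -2.615e+01 -4.000e-02]
1.0 [  0.66  76.4  -26.03  -2.32]
1.5 [  0.83  76.54 -25.94  -5.16]
2.0 [  0.95  76.31 -25.7   -6.68]
2.5 [  1.07  76.48 -25.67  -8.46]
3.0 [  1.18  76.54 -25.59 -10.54]
3.5 [  1.3   76.6  -25.51 -11.84]
4.0 [  1.42  76.45 -25.31 -13.94]
4.5 [  1.55  76.61 -25.25 -15.48]
5.0 [  1.68  76.68 -25.16 -17.42]
5.5 [  1.8   76.79 -25.09 -19.6 ]
6.0 [  1.94  76.69 -24.91 -20.7 ]
6.5 [  2.11  76.67 -24.72 -21.76]
35.675
```

The head starts to yield at about 20 N of push (handle −25.05). Minus 3–6 N drag, the held load is about 14–17 N and the squeeze peak was about 19–22 N. One more small squeeze, to handle ≈ −24.35, brings it squarely to just over 20 N.

```bash
python3 - <<'E'
from h import *
def av():
    L=[]
    for _ in range(5):
        robot.sleep(0.02); s=st(); L.append([s['c'],s['g'],s['handle'],s['fx']])
    return np.mean(L,0).round(2)
robot.move_linear(W(-6.4,-80,31),speed=60)
for g in [61,59,58]+list(np.arange(57.3,44,-0.7)):
    robot.move_gripper(g/93); a=av(); print(round(g,2),a)
    if a[2]>-24.4: break
print(robot.current_t())
E
```

```text
61 [ -6.78  61.25 -25.91  -4.58]
59 [ -7.43  59.2  -25.53  -8.2 ]
58 [ -7.71  58.53 -25.48  -8.96]
57.3 [ -7.92  57.72 -25.28 -10.12]
56.6 [ -8.12  57.17 -25.2  -11.22]
55.9 [ -8.33  56.48 -25.07 -12.32]
55.2 [ -8.52  55.85 -24.95 -12.9 ]
54.5 [ -8.72  55.23 -24.83 -14.44]
53.8 [ -8.91  54.53 -24.68 -14.84]
53.1 [ -9.09  54.11 -24.65 -15.5 ]
52.4 [ -9.22  53.21 -24.32 -16.58]
39.6833
```

Squeezed to about 22 N. Now I'll let go, shut the fingers, and push the release tab back from in front.

```bash
python3 - <<'E'
from h import *
import pickle
robot.move_gripper(0.82)
robot.move_linear(W(-6.4,-80,110)); 
robot.move_ptp(W(74,-46,110),ORI); robot.move_gripper(0.0)
print(robot.move_linear(W(74,-46,40),f_stop=8),st())
for x in (66,60,54,48,40,30,20,10):
    r=robot.move_linear(W(x,-46,40),speed=50,f_stop=30); s=st(); print(x,r,float(s['c']),float(s['fx']),float(s['fy']),float(s['fz']))
    if r: break
robot.move_linear(W(st()['c']+25,-46,40)); robot.move_linear(W(st()['c'],-46,110))
robot.move_ptp(W(80,-40,150),ORI)
w=cam('wrist','w8.png'); pickle.dump(w,open('w8.pkl','wb')); print(robot.current_t())
cv2.imwrite('pics/w8c.png',cv2.resize(w['img'][:270],None,fx=1.4,fy=1.4))
E
```

```text
False {'t': 43.27, 'c': np.float64(73.99), 'g': 0.69, 'handle': np.float64(85.15), 'fx': np.float64(0.4), 'fy': np.float64(0.5), 'fz': np.float64(0.4)}
66 False 65.55 0.5 -0.4 0.7
60 False 59.87 0.3 -0.6 1.8
54 False 53.87 2.4 -1.0 1.6
48 False 47.8 2.0 1.0 0.9
40 False 39.56 1.4 0.7 0.7
30 False 29.52 1.5 0.8 1.8
20 False 19.62 2.2 1.0 1.9
10 False 9.6 1.5 0.7 1.5
47.0667
```

View pics/w8c.png

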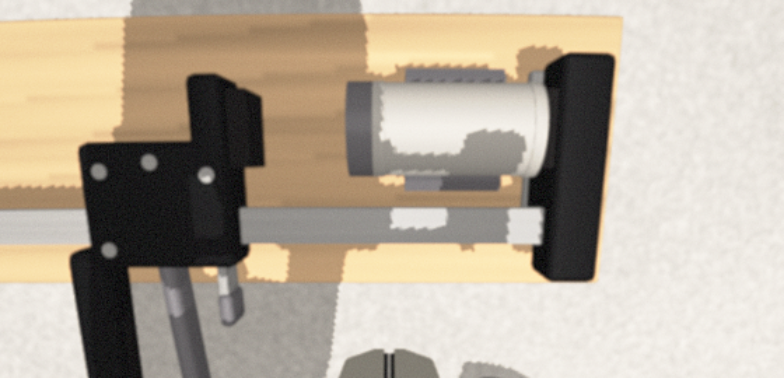

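The pad stands about 38 mm off the plug (262→346 px in the crop) and the closed cartridge lies in the cradle against the jaw. Last, a numeric check on the bystanders, then hand in.

```bash
python3 - <<'E'
from h import *
import pickle
w=pickle.load(open('w8.pkl','rb'))
a=onz(w,(262)/1.4,125/1.4,66)[:2]-B; b=onz(w,346/1.4,125/1.4,72)[:2]-B; print('gap',((b-a)@ex).round(1))
robot.move_ptp(W(-50,-150,300),ORI)
for n in ('side','top'):
    d0=pickle.load(open(n+'0.pkl','rb')); d=cam(n,n+'9.png')
    for nm,lo,hi,sa in (('orange',5,14,170),('yellow',22,32,150),('red',0,3,170),('blue',108,122,120)):
        o=[]
        for i in (d0['img'],d['img']):
            h=cv2.cvtColor(i,cv2.COLOR_BGR2HSV); m=cv2.inRange(h,(lo,sa,70),(hi,255,255))
            if nm=='blue': m[:90]=0; m[:,:390]=0; m[300:]=m[300:] ; 
            k,_,s,c=cv2.connectedComponentsWithStats(m); o.append([(c[j].round(1).tolist(),int(s[j,4])) for j in range(1,k) if s[j,4]>25])
        print(n,nm,o[0],'|',o[1])
print(robot.current_t()); robot.hand_in()
E
```

```text
gap 39.4
side orange [([330.5, 176.7], 65), ([394.0, 319.2], 178), ([371.6, 321.2], 170), ([399.0, 340.9], 211)] | [([330.5, 176.8], 67), ([393.9, 319.2], 176), ([371.6, 321.1], 168), ([399.1, 340.8], 208)]
side yellow [([391.0, 273.1], 433)] | [([391.1, 273.0], 432)]
side red [([255.8, 275.0], 274)] | [([255.6, 274.8], 275)]
side blue [([462.7, 192.9], 6358), ([401.0, 351.8], 306)] | [([456.4, 190.1], 5638), ([538.9, 213.6], 117), ([401.0, 351.9], 304)]
top orange [([300.7, 146.4], 93), ([430.9, 217.5], 88), ([443.0, 227.6], 81), ([422.2, 230.5], 85)] | [([300.8, 146.3], 90), ([431.0, 217.6], 88), ([442.9, 227.5], 84), ([422.2, 230.5], 85)]
top yellow [([395.3, 176.3], 323)] | [([395.3, 176.3], 323)]
top red [([326.4, 260.6], 208)] | [([326.5, 260.2], 205)]
top blue [([440.2, 215.7], 66), ([421.9, 224.9], 255)] | [([440.3, 215.8], 69), ([421.8, 224.7], 264)]
48.075
the job is handed in; nothing more can be done
```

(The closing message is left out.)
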